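Refit the dish drainer's soft rubber feet by feel

ROBOT

A 6-joint arm with a two-finger parallel gripper is mounted at the origin on the work surface. World frame = base frame: x ahead of the robot, y to its left, z up, the work surface at z = 0. Lengths are in m, angles in rad, forces in N, time in s.
With the tool pointing down it reaches from about 0.35 to 0.775 m from the base axis. Payload 5.5 kg.
Tool frame: the origin (TCP) lies at the very end of the fingers, on their centre line; the grasp point (between the pads) lies 19 mm behind it; z points along the fingers, y is the line along which they close (so a half turn about z gives the same grasp; the last joint's range is limited). The gripper opens to 85 mm and grips with 20 to 120 N. Pads are 22 mm wide; open, the fingers measure 114 mm over their backs; the gripper's body (76 mm by 85 mm) begins 54 mm behind the grasp point. The pads swing forward as they close: fully open they stand 13 mm farther back than shut.
Start: joints at [-1.321, 0.313, 0.046, 1.304, 0, 1.431], TCP at [0.219, -0.532, 0.198] pointing down, gripper open.
Joint ranges: [-2.76, 2.76], [-0.86, 1.69], [-1.03, 1.26], [-2.2, 2.34], [-1.47, 1.5], [-3.14, 3.14]. Speed limits (rad/s): [2.57, 2.57, 3.14, 3.14, 3.14, 3.14].

INTERFACE

Orientations are given as a unit quaternion [w, x, y, z].
In Python, from workcell import env, cams, ticket, spotter gives the robot as it stands.
- The arm moves only by the tool jog_arm, never from a script. Its argument "increments" is a list that holds one entry, the list of rows, each a list of 7 numbers: the shift along the tool's x, y, z in units of 0.25 m (1.0 is 0.25 m), then the turn, a rotation vector about the tool's x, y, z in units of 180 degrees (1.0 is 180 degrees), then the closure in counts, from 0 (fully open) to 255 (shut). A call has 1 to 20 rows; each row shifts and turns the commanded pose from where the row before left it, along the tool's axes as they then stand; what a row does not reach is not made up. A row lasts 1/10 s, in which the tool goes at most 50 mm and 8.59 degrees, less where a joint would pass 70% of its speed; a pose out of reach is approached as far as the arm can. A call with a number of a shift or a turn outside -1 to 1 is refused whole. A call with a gripper value outside its range is refused whole. The fingers move at their own pace and stop on an object; "force" is the grip in N (left out, the last holds). Time passes only in rows, so rows that do not move let the fingers close. It gives the time, the measured TCP pose, the force, the opening and the grip force at its end, in the units of the state.
- env.get_state(): the state, without advancing time (a new reading comes with each control period).
- cams.read_camera(name): name is "scene" or "top"; returns a dict with "pixels" (480x640x3 uint8, red, green, blue), "fx", "fy", "cx", "cy" (pixels), "xyz" and "attitude" of the camera in the world. Camera axes: x right, y down, z forward; pixel columns grow to the right and rows downward; lengths in m; the calibration is good to about 2 mm. A picture is of the moment at which its call begins. There is no depth.
- ticket.hand_in(): hands the job in; it is judged then, once.
Trained networks look in the newest picture that a camera, given by its name, has taken for a name from the list of things; names that differ only in an ending like _2 or _b are one class to them, and where a whole thing is asked for, a point or a joint stands for the part that bears it (a point fixed in the world has none). Each returns a list of dicts, best first, with "conf" (0 to 1); they miss things now and then, are a little off and sometimes report something else, mostly with a low value. They report only what shows in the picture. A call takes as long as a camera call. They do not tell look-alikes from the thing itself.
- spotter.find_in(target, camera): "uv" ([column, row] in pixels, amid what is visible of it).
- spotter.cut_out(target, camera): "region" (480x640 bool, what is visible of it) and "uv" ([column, row] in pixels, amid what is visible of it).
- spotter.landmark_of(target, camera): "uv" ([column, row] in pixels: a listed point, or the origin of a listed thing).
The state is a dict: "clock": time; "joint_pos": joint angles; "qvel": joint speeds; "tau": joint torques, N m; "tcp_pos": TCP position; "orientation": TCP orientation; "wrist_force": force on the tool from outside, world axes, zero at the start; "ft_torque": the same for the moment, N m; "finger_gap": finger opening in m; "grip_force": force on a finger pad.
Only numpy, scipy, OpenCV 4.12 (cv2) and the standard library are available. Lean on these libraries where they do the work, as an engineer would, in place of code of your own. Each camera call takes 0.05 s, during which the arm holds its last target. There are 200 camera calls.

TASK

The dish drainer's base lies upside down with its two foot sockets empty, and four look-alike rubber feet stand on the round board: two are still soft, two have gone hard with age. Feel them with gentle squeezes across their width, push the two soft ones fully home, upright, into the two sockets (squeezed narrow to go in, never forced), and leave the hard ones on the board. Do not disturb the other things.

Things in the scene. Friction and masses are not known exactly. Their poses are not given: they have to be found in the camera images.
- board: round wooden board fixed to the worktop, 330 mm across, 18 mm thick; origin at the centre of its underside (top at z = +18 mm), its z up
- drainer: grey plastic base of the dish drainer lying upside down, fixed, 170 x 270 x 26 mm; origin at the centre of its underside, x across, y along it, z up. In its upper face are two sockets in a row along its y, each 42 mm (its x) by 34 mm (its y) and 18 mm deep, mouths bevelled 3 mm. A foot goes in upright with its y along the drainer's y, either way round
- socket_1 (a point): middle of the mouth of a foot socket, level with the drainer's upper face (26 mm above the worktop), -65 mm along the drainer's y; axes as the drainer's. Socket floor 18 mm below
- socket_2 (a point): middle of the mouth of a foot socket, level with the drainer's upper face (26 mm above the worktop), 65 mm along the drainer's y; axes as the drainer's. Socket floor 18 mm below
- foot_1: one of four black rubber feet that look alike (end faces ribbed), upright on the board: 36 mm long (x), 42 mm wide (y), 52 mm tall, 0.09 kg; origin at the centre of its underside, z up. They give only across the width (y), both sides alike over the whole height. Two of the four are soft, two have gone hard; figures under the other feet
- foot_2: as foot_1 in look, size and axes. Whichever feet are soft narrow 1.1 mm for each newton of pinch (11 mm at 10 N, 14 mm at most) and spring back; so a soft one squeezed to about 30 mm slips into a 34 mm socket and, let go, grips its walls. A hard one narrows only 2.5 mm at 20 N and cannot go in. Pinch is the force on each finger; past 30 N a foot is spoilt
- foot_3: as foot_1 in look, size and axes. Whichever feet are soft narrow 1.1 mm for each newton of pinch (11 mm at 10 N, 14 mm at most) and spring back; so a soft one squeezed to about 30 mm slips into a 34 mm socket and, let go, grips its walls. A hard one narrows only 2.5 mm at 20 N and cannot go in. Pinch is the force on each finger; past 30 N a foot is spoilt
- foot_4: as foot_1 in look, size and axes. Whichever feet are soft narrow 1.1 mm for each newton of pinch (11 mm at 10 N, 14 mm at most) and spring back; so a soft one squeezed to about 30 mm slips into a 34 mm socket and, let go, grips its walls. A hard one narrows only 2.5 mm at 20 N and cannot go in. Pinch is the force on each finger; past 30 N a foot is spoilt
- spice_pot: small amber jar, 28 mm across, 42 mm tall, standing near the middle of the board among the feet, a bystander; origin at the centre of its underside
- mug: white mug, 76 mm across, 85 mm tall, a bystander; origin at the centre of its underside
- tumbler_1: glass tumbler, 68 mm across, 90 mm tall, a bystander; origin at the centre of its underside
- tumbler_2: second glass tumbler, 68 mm across, 90 mm tall, a bystander; origin at the centre of its underside
- salt_jar: clear jar with a white cap, 60 mm across, 85 mm tall, a bystander; origin at the centre of its underside
Things that resemble listed ones, but are neither listed nor needed, are in the scene too. Leave any yellow look-alike of the foot_2 alone.

How it is judged:
At the end, for the whole second after the job is handed in: Each socket holds a foot: upright (0.1 rad), middle within 5 mm of the socket's, underside at least 14 mm below the mouth. The other two feet lie on the board (within 165 mm of its centre, origin 10 to 50 mm above its underside). All let go and at rest (0.03 m/s) (((horizontal distance between foot_1 and socket_1 below 0.005 m and z of foot_1 in the frame of socket_1 below -0.014 m and angle between foot_1's own z axis and vertical below 0.1 rad) or (horizontal distance between foot_2 and socket_1 below 0.005 m and z of foot_2 in the frame of socket_1 below -0.014 m and angle between foot_2's own z axis and vertical below 0.1 rad) or (horizontal distance between foot_3 and socket_1 below 0.005 m and z of foot_3 in the frame of socket_1 below -0.014 m and angle between foot_3's own z axis and vertical below 0.1 rad) or (horizontal distance between foot_4 and socket_1 below 0.005 m and z of foot_4 in the frame of socket_1 below -0.014 m and angle between foot_4's own z axis and vertical below 0.1 rad)) and ((horizontal distance between foot_1 and socket_2 below 0.005 m and z of foot_1 in the frame of socket_2 below -0.014 m and angle between foot_1's own z axis and vertical below 0.1 rad) or (horizontal distance between foot_2 and socket_2 below 0.005 m and z of foot_2 in the frame of socket_2 below -0.014 m and angle between foot_2's own z axis and vertical below 0.1 rad) or (horizontal distance between foot_3 and socket_2 below 0.005 m and z of foot_3 in the frame of socket_2 below -0.014 m and angle between foot_3's own z axis and vertical below 0.1 rad) or (horizontal distance between foot_4 and socket_2 below 0.005 m and z of foot_4 in the frame of socket_2 below -0.014 m and angle between foot_4's own z axis and vertical below 0.1 rad)) and ((horizontal distance between foot_1 and socket_1 below 0.005 m and z of foot_1 in the frame of socket_1 below -0.014 m and angle between foot_1's own z axis and vertical below 0.1 rad) or (horizontal distance between foot_1 and socket_2 below 0.005 m and z of foot_1 in the frame of socket_2 below -0.014 m and angle between foot_1's own z axis and vertical below 0.1 rad) or (horizontal distance between foot_1 and board below 0.165 m and z of foot_1 in the frame of board between 0.01 and 0.05 m)) and ((horizontal distance between foot_2 and socket_1 below 0.005 m and z of foot_2 in the frame of socket_1 below -0.014 m and angle between foot_2's own z axis and vertical below 0.1 rad) or (horizontal distance between foot_2 and socket_2 below 0.005 m and z of foot_2 in the frame of socket_2 below -0.014 m and angle between foot_2's own z axis and vertical below 0.1 rad) or (horizontal distance between foot_2 and board below 0.165 m and z of foot_2 in the frame of board between 0.01 and 0.05 m)) and ((horizontal distance between foot_3 and socket_1 below 0.005 m and z of foot_3 in the frame of socket_1 below -0.014 m and angle between foot_3's own z axis and vertical below 0.1 rad) or (horizontal distance between foot_3 and socket_2 below 0.005 m and z of foot_3 in the frame of socket_2 below -0.014 m and angle between foot_3's own z axis and vertical below 0.1 rad) or (horizontal distance between foot_3 and board below 0.165 m and z of foot_3 in the frame of board between 0.01 and 0.05 m)) and ((horizontal distance between foot_4 and socket_1 below 0.005 m and z of foot_4 in the frame of socket_1 below -0.014 m and angle between foot_4's own z axis and vertical below 0.1 rad) or (horizontal distance between foot_4 and socket_2 below 0.005 m and z of foot_4 in the frame of socket_2 below -0.014 m and angle between foot_4's own z axis and vertical below 0.1 rad) or (horizontal distance between foot_4 and board below 0.165 m and z of foot_4 in the frame of board between 0.01 and 0.05 m)) and linear speed of each of foot_1, foot_2, foot_3, foot_4 below 0.03 m/s); the robot touches nothing.
It fails at once if a foot is pinched with more than 30 N on each finger (60 N in all) (contact force between the fingers and foot_1 above 60 N or contact force between the fingers and foot_2 above 60 N or contact force between the fingers and foot_3 above 60 N or contact force between the fingers and foot_4 above 60 N).
It fails at once if a foot is forced against the drainer with more than 50 N (contact force between any of foot_1, foot_2, foot_3, foot_4 and drainer above 50 N).
It fails at once if the spice pot, mug, a tumbler or the salt jar is moved more than 3 cm (distance of any of spice_pot, mug, tumbler_1, tumbler_2, salt_jar from where it was at the start of the episode above 0.03 m).
It also fails if it takes over 72 s, if anything falls off the work surface, if the arm or the gripper's body presses on something with over 40 N, if the wrist force passes 120 N, or if a joint passes its speed limit or range.

## Working session

There is one attempt and no reset: what is moved stays moved. The work goes in short steps, Python scripts to look and compute and a tool call to move; the robot and the scene stay as the last step left them, time stands still between calls to the robot, and variables do not carry over. Pictures are saved under pics/ and viewed, at most 10 in all, crops included, and the job is handed in when it is done.

Besides the shell and the picture viewer there is one more tool, called after "Request:" by a JSON object that holds its "method" and its "body". jog_arm: Moves the arm, as the interface text tells. Shifts and turns lie within -1 to 1; 1 stands for 0.25 m of shift or 180 degrees of turn. Its arguments: {"type":"object","properties":{"increments":{"type":"array"},"force":{"type":"number"}},"required":["increments"]}

```bash
mkdir -p pics; ls; python3 - <<'E'
from workcell import env,cams,ticket,spotter
import cv2,numpy as np
for n in ("scene","top"):
    c=cams.read_camera(n); cv2.imwrite(f"pics/{n}0.png",c["pixels"][:,:,::-1])
    print(n,c["fx"],c["fy"],c["cx"],c["cy"],c["xyz"],c["attitude"])
    for t in ("foot_1","socket_1","drainer","board","spice_pot"):
        print(t,[(np.round(d["uv"]).tolist(),round(d["conf"],2)) for d in spotter.landmark_of(t,n)])
print(env.get_state())
E
```

```text
pics
scene 610.3399168036967 610.3399168036967 314.7734708124251 239.35361910848692 [ 1.39974382 -0.48337899  0.68594419] [-0.42251318  0.7576038   0.43814593 -0.23568462]
foot_1 [([166.0, 285.0], 0.96), ([263.0, 289.0], 0.95), ([298.0, 223.0], 0.69), ([215.0, 265.0], 0.68), ([194.0, 324.0], 0.58), ([284.0, 371.0], 0.54)]
socket_1 [([405.0, 224.0], 0.97), ([363.0, 247.0], 0.61), ([195.0, 323.0], 0.46)]
drainer [([383.0, 248.0], 0.89), ([165.0, 283.0], 0.56)]
board [([212.0, 296.0], 0.95)]
spice_pot [([212.0, 289.0], 0.59)]
top 537.2510264338273 537.2510264338273 322.546257245867 238.1197950417052 [0.34913263 0.03927181 1.14015537] [ 0.0484212  -0.70013786  0.70920047 -0.06706009]
foot_1 [([378.0, 211.0], 0.96), ([398.0, 265.0], 0.89), ([292.0, 310.0], 0.88), ([441.0, 197.0], 0.74), ([413.0, 233.0], 0.18)]
socket_1 [([267.0, 221.0], 0.92), ([209.0, 236.0], 0.84)]
drainer [([236.0, 234.0], 0.68)]
board [([413.0, 233.0], 0.81)]
spice_pot [([414.0, 234.0], 0.71)]
{'clock': 0.6, 'joint_pos': array([-1.32062139e+00,  3.13186361e-01,  4.61049148e-02,  1.30357731e+00,
       -1.97062018e-05,  1.43117966e+00]), 'qvel': array([ 8.20731826e-04, -3.96852644e-04, -1.66091316e-03,  8.81698410e-06,
        1.21215188e-04, -7.98068530e-04]), 'tau': array([-3.67087005e-04, -4.80147886e+01,  2.98665977e+01,  2.20774309e-04,
       -8.29725946e-05,  5.41199938e-06]), 'tcp_pos': array([ 0.21848778, -0.5319336 ,  0.19763296]), 'orientation': array([ 6.92235322e-05,  9.81067852e-01,  1.93664312e-01, -6.03765516e-06]), 'wrist_force': array([-0.35974807,  0.08063625, -0.84870169]), 'ft_torque': array([0.03904564, 0.03891896, 0.02845989]), 'grip_force': 0.0, 'finger_gap': 0.0850221556740365}
```

View pics/top0.png

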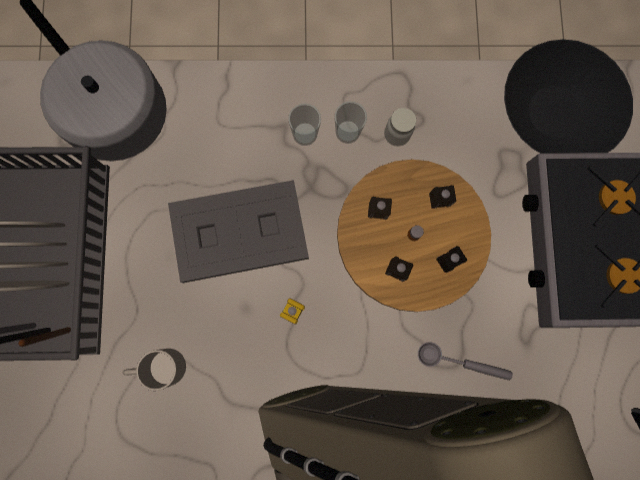

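View pics/scene0.png

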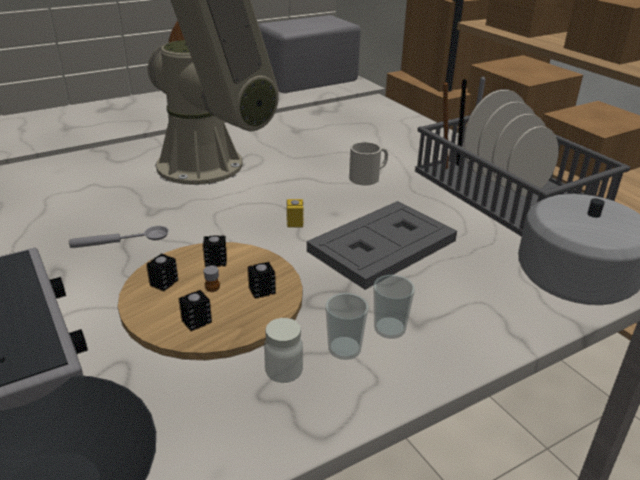

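The foot candidates in the top view are four black feet at (380,208), (443,196), (400,268) and (452,259). The yellow look-alike at (292,310) is to be left alone, and the amber spice pot is at (415,233). Sockets are at (267,224) and (208,236). I'll check the feet in a close crop, which also gives me the ribbed faces.

```bash
cat > h.py <<'E'
from workcell import env,cams,ticket,spotter
import cv2,numpy as np
from scipy.spatial.transform import Rotation as R
def ray(c,uv,z):
    q=c["attitude"]; r=R.from_quat([q[1],q[2],q[3],q[0]])
    d=r.apply([(uv[0]-c["cx"])/c["fx"],(uv[1]-c["cy"])/c["fy"],1]); o=np.array(c["xyz"])
    return (o+d*(z-o[2])/d[2])
def proj(c,p):
    q=c["attitude"]; r=R.from_quat([q[1],q[2],q[3],q[0]])
    v=r.inv().apply(np.array(p)-c["xyz"]); return np.array([c["cx"]+c["fx"]*v[0]/v[2],c["cy"]+c["fy"]*v[1]/v[2]])
E
python3 - <<'E'
from h import *
c=cams.read_camera("top"); s=cams.read_camera("scene")
f=lambda c,u,v,w,h,k:cv2.convertScaleAbs(cv2.resize(c["pixels"][v:v+h,u:u+w,::-1],None,fx=k,fy=k,interpolation=cv2.INTER_CUBIC),alpha=1.8,beta=15)
cv2.imwrite("pics/t1.png",f(c,355,175,120,110,5.4)); cv2.imwrite("pics/s1.png",f(s,135,225,150,110,5.3))
for t in ("foot_1","drainer"):
  for d in spotter.cut_out(t,"top"):
    m=d["region"].astype(np.uint8); cn=max(cv2.findContours(m,0,1)[0],key=cv2.contourArea)
    print(t,round(d["conf"],2),np.round(d["uv"]),m.sum(),cv2.minAreaRect(cn), np.round(ray(c,d["uv"],.06),3))
    if t=="drainer": print([np.round(ray(c,p,.026),4).tolist() for p in cv2.boxPoints(cv2.minAreaRect(cn))])
for n,k in (("top",c),("scene",s)):
  for t,z in (("foot_1",.018),("socket_1",.026),("spice_pot",.018),("board",0)):
    print(n,t,[(np.round(ray(k,d["uv"],z)[:2],4).tolist(),round(d["conf"],2)) for d in spotter.landmark_of(t,n)])
E
```

```text
foot_1 0.76 [457. 263.] 493 ((451.2228088378906, 259.9533996582031), (19.866910934448242, 26.777143478393555), 59.74356460571289) [ 0.472 -0.264  0.06 ]
foot_1 0.75 [379. 205.] 437 ((379.256103515625, 208.19509887695312), (22.4176025390625, 20.65069580078125), 6.340191841125488) [ 0.596 -0.109  0.06 ]
foot_1 0.75 [292. 313.] 359 ((292.3116149902344, 311.41436767578125), (17.46248435974121, 21.352231979370117), 24.443954467773438) [0.376 0.072 0.06 ]
foot_1 0.65 [401. 267.] 457 ((398.54315185546875, 268.7327880859375), (23.635162353515625, 20.6151123046875), 23.198591232299805) [ 0.467 -0.149  0.06 ]
foot_1 0.64 [442. 196.] 465 ((441.913818359375, 196.9655303955078), (21.010507583618164, 24.415372848510742), 85.2363510131836) [ 0.613 -0.241  0.06 ]
drainer 0.82 [236. 232.] 10605 ((236.86566162109375, 231.34881591796875), (82.53868865966797, 132.21914672851562), 79.33966064453125) [0.541 0.186 0.06 ]
[[0.6114, 0.3413, 0.026], [0.6625, 0.0671, 0.026], [0.4875, 0.0364, 0.026], [0.4399, 0.3045, 0.026]]
top foot_1 [([0.4768, -0.2609], 0.95), ([0.3832, 0.0722], 0.83), ([0.4705, -0.1524], 0.82), ([0.6207, -0.2405], 0.81), ([0.5932, -0.1111], 0.77)]
top socket_1 [([0.5685, 0.1233], 0.78), ([0.539, 0.2443], 0.64), ([0.7656, 0.047], 0.21)]
top spice_pot [([0.5394, -0.1835], 0.66)]
top board [([0.546, -0.1842], 0.71)]
scene foot_1 [([0.5969, -0.117], 0.88), ([0.4055, 0.0545], 0.87), ([0.6128, -0.2449], 0.84), ([0.4585, -0.1515], 0.75), ([0.4843, -0.2564], 0.7)]
scene socket_1 [([0.569, 0.1133], 0.74), ([0.5477, 0.2491], 0.57)]
scene spice_pot [([0.5429, -0.1833], 0.89)]
scene board []
```

View pics/t1.png

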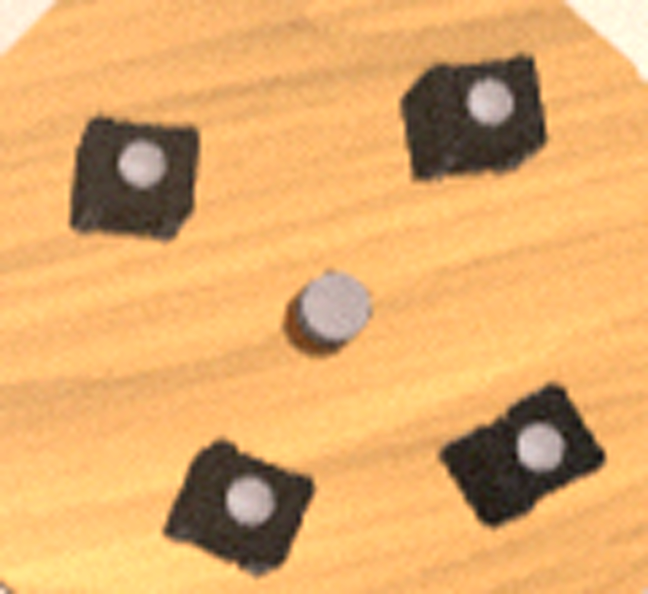

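View pics/s1.png

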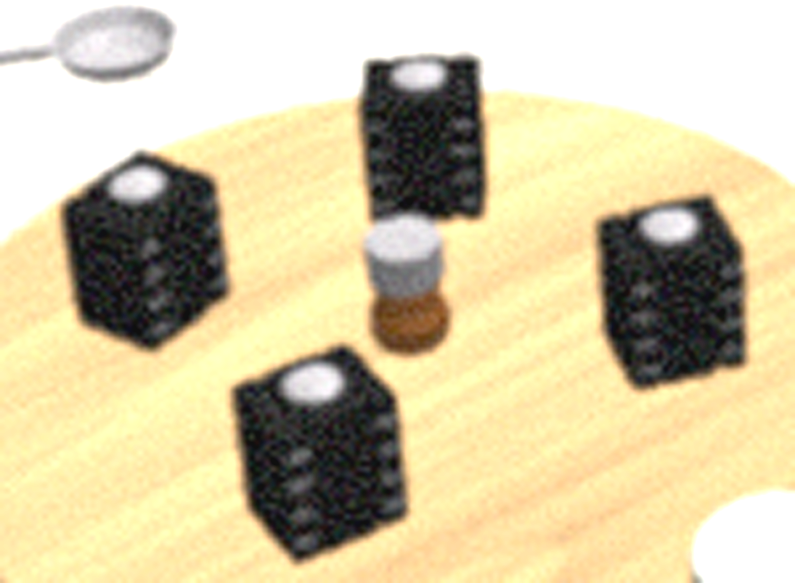

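The crops show all four black feet on the board, each with a metal disc on top. In the scene view their ribbed end faces look toward the camera's right-front. Next I'll fit box silhouettes in both views.

```bash
cat > fit.py <<'E'
from h import *
from scipy.optimize import minimize
def hull(c,x,y,a,L,W,z0,z1,K):
    p=[]
    for z in (z0,z1):
        for sx,sy in((1,1),(1,-1),(-1,1),(-1,-1)):
            u,v=sx*L/2,sy*W/2
            p.append(proj(c,[x+u*np.cos(a)-v*np.sin(a),y+u*np.sin(a)+v*np.cos(a),z]))
    return cv2.convexHull((np.array(p)*K).astype(np.float32))
def cost(p,views,L,W,z0,z1,K=4):
    t=0
    for c,m,(u0,v0) in views:
        h=hull(c,*p,L,W,z0,z1,K)-np.float32([u0*K,v0*K]); r=np.zeros(m.shape,np.uint8)
        cv2.fillConvexPoly(r,np.round(h*16).astype(np.int32),1,shift=4)
        t+=np.logical_xor(r,m).sum()/m.sum()
    return t
def fit(views,x,y,angs,*b):
    best=None; out=[]
    for a in angs:
        r=minimize(cost,[x,y,a],args=(views,)+b,method="Nelder-Mead",options=dict(initial_simplex=[[x,y,a],[x+.006,y,a],[x,y+.006,a],[x,y,a+.2]],xatol=1e-4,fatol=1e-4))
        out.append((round(r.fun,4),np.round(r.x[:2],4).tolist(),round(np.degrees(r.x[2])%180,1)))
    return sorted(out)
E
python3 - <<'E'
from fit import *
cs={n:cams.read_camera(n) for n in("top","scene")}
K=4
for x,y in((.595,-.113),(.617,-.242),(.466,-.152),(.480,-.259)):
    V=[]
    for n,c in cs.items():
        u,v=np.round(proj(c,[x,y,.044])).astype(int); u0,v0=u-28,v-28
        im=cv2.resize(c["pixels"][v0:v0+56,u0:u0+56].max(2),None,fx=K,fy=K,interpolation=cv2.INTER_CUBIC)
        m=(im<55).astype(np.uint8)
        m=cv2.morphologyEx(m,cv2.MORPH_OPEN,np.ones((9,9)))
        cn=max(cv2.findContours(m,0,1)[0],key=lambda q:cv2.contourArea(q)); m[:]=0; cv2.drawContours(m,[cn],-1,1,-1)
        V.append((c,m,(u0-.375,v0-.375)))
    print(x,y,fit(V,x,y,np.radians([0,45,90,135]),.036,.042,.018,.070)[:4])
V=[]
for n,c in cs.items():
    d=spotter.cut_out("drainer",n)[0]; print(n,d["conf"],d["uv"])
    V.append((c,cv2.morphologyEx(d["region"].astype(np.uint8),cv2.MORPH_CLOSE,np.ones((15,15))),(0,0)))
for W in (V,V[:1],V[1:]): print(fit(W,.551,.187,np.radians([5,13,20]),.17,.27,0,.026,1)[:2])
E
```

```text
0.595 -0.113 [(np.float64(0.4984), [0.592, -0.1112], np.float64(163.6)), (np.float64(0.5002), [0.5924, -0.1111], np.float64(164.5)), (np.float64(0.5948), [0.5916, -0.1116], np.float64(80.9)), (np.float64(0.7172), [0.5918, -0.111], np.float64(50.8))]
0.617 -0.242 [(np.float64(0.5085), [0.6154, -0.2452], np.float64(173.6)), (np.float64(0.5102), [0.6152, -0.2453], np.float64(173.3)), (np.float64(0.5882), [0.6171, -0.2452], np.float64(95.6)), (np.float64(0.7161), [0.6155, -0.2447], np.float64(54.4))]
0.466 -0.152 [(np.float64(0.5424), [0.4642, -0.1474], np.float64(159.2)), (np.float64(0.5435), [0.4631, -0.1469], np.float64(159.0)), (np.float64(0.6313), [0.4638, -0.1479], np.float64(63.9)), (np.float64(0.6361), [0.467, -0.1492], np.float64(64.1))]
0.48 -0.259 [(np.float64(0.5162), [0.4825, -0.2549], np.float64(27.9)), (np.float64(0.5177), [0.4833, -0.2564], np.float64(27.6)), (np.float64(0.6237), [0.4823, -0.257], np.float64(113.2)), (np.float64(0.6241), [0.4821, -0.2572], np.float64(111.7))]
top 0.86 [232.5, 231.3]
scene 0.86 [380.4, 244.7]
[(np.float64(0.0441), [0.5513, 0.1859], np.float64(10.2)), (np.float64(0.0441), [0.5515, 0.1858], np.float64(10.2))]
[(np.float64(0.0199), [0.5517, 0.1867], np.float64(10.1)), (np.float64(0.0202), [0.5517, 0.1866], np.float64(10.1))]
[(np.float64(0.0207), [0.5512, 0.1846], np.float64(9.9)), (np.float64(0.0212), [0.5511, 0.1851], np.float64(9.9))]
```

```bash
cat > f2.py <<'E'
from fit import *
import sys
cs={n:cams.read_camera(n) for n in("top","scene")}
K=4; rows=[[],[]]
for x,y in((.592,-.1115),(.616,-.245),(.464,-.148),(.482,-.256)):
    V=[];ims=[]
    for n,c in cs.items():
        u,v=np.round(proj(c,[x,y,.044])).astype(int); u0,v0=u-22,v-22
        P=cv2.resize(c["pixels"][v0:v0+44,u0:u0+44],None,fx=K,fy=K,interpolation=cv2.INTER_CUBIC)
        m=(cv2.GaussianBlur(P.max(2),(0,0),2)<70).astype(np.uint8)
        m=cv2.morphologyEx(m,cv2.MORPH_CLOSE,np.ones((9,9)))
        cn=max(cv2.findContours(m,0,1)[0],key=cv2.contourArea); m[:]=0; cv2.drawContours(m,[cn],-1,1,-1)
        V.append((c,m,(u0-.375,v0-.375))); ims.append((P,cn))
    o=fit(V,x,y,np.radians([0,45,90,135]),.036,.042,.018,.070); print(o)
    for k,((c,m,(u0,v0)),(P,cn)) in enumerate(zip(V,ims)):
        B=cv2.convertScaleAbs(P[:,:,::-1],alpha=1.8,beta=15).copy(); cv2.drawContours(B,[cn],-1,(0,0,255),1)
        h=hull(c,*o[0][1],np.radians(o[0][2]),.036,.042,.018,.07,K)-np.float32([u0*K,v0*K]); cv2.polylines(B,[h.astype(np.int32)],True,(0,255,0),1)
        rows[k].append(B)
cv2.imwrite("pics/fit.png",np.vstack([np.hstack(r) for r in rows]))
E
python3 f2.py
```

```text
[(np.float64(0.3977), [0.5924, -0.111], np.float64(166.7)), (np.float64(0.398), [0.5926, -0.1111], np.float64(166.3)), (np.float64(0.5146), [0.591, -0.1113], np.float64(82.5)), (np.float64(0.6483), [0.5922, -0.1109], np.float64(48.5))]
[(np.float64(0.3284), [0.616, -0.2453], np.float64(176.7)), (np.float64(0.3288), [0.6152, -0.2451], np.float64(177.4)), (np.float64(0.3954), [0.6148, -0.2453], np.float64(93.5)), (np.float64(0.5643), [0.6158, -0.2448], np.float64(54.7))]
[(np.float64(0.4395), [0.4636, -0.1474], np.float64(159.1)), (np.float64(0.4425), [0.4644, -0.1475], np.float64(159.1)), (np.float64(0.5749), [0.463, -0.1475], np.float64(62.3)), (np.float64(0.6246), [0.4624, -0.147], np.float64(74.6))]
[(np.float64(0.3122), [0.483, -0.2557], np.float64(29.2)), (np.float64(0.3177), [0.483, -0.2563], np.float64(29.0)), (np.float64(0.4431), [0.4826, -0.257], np.float64(112.3)), (np.float64(0.4444), [0.4829, -0.2575], np.float64(115.4))]
```

View pics/fit.png

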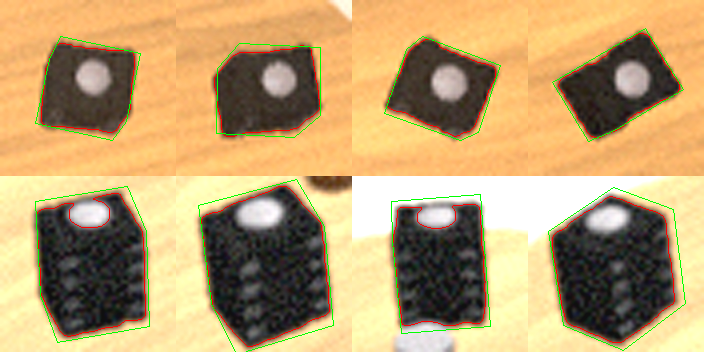

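The fit is good: the green hulls match the outlines, and the ribbed faces agree with the x axes. Foot poses (x, y, yaw):

| Foot | x | y | yaw |
|---|---|---|---|
| A | .592 | -.111 | 166.7° |
| B | .616 | -.245 | 176.7° |
| C | .464 | -.1475 | 159° |
| D | .483 | -.256 | 29° |

The drainer is at (.5515, .186), turned 10.1°. I'll start with B.

```bash
cat > plan.py <<'E'
import sys
from h import *
s=env.get_state(); q=s["orientation"]; r=R.from_quat([q[1],q[2],q[3],q[0]])
ax=r.apply([1,0,0]); th=np.degrees(np.arctan2(ax[1],ax[0]))
p=s["tcp_pos"]
if __name__=="__main__":
    x,y,z,t=map(float,sys.argv[1:5])
    d=(t-th+180)%360-180
    if len(sys.argv)>5: d=float(sys.argv[5])*abs(d) if np.sign(d)==float(sys.argv[5]) else d+360*float(sys.argv[5])
    a=np.radians(t); w=np.array([x,y,z])-p
    print("clock",s["clock"],"tcp",np.round(p,4),"th",round(th,2),"tilt",np.round(r.apply([0,0,1]),4),"j6",s["joint_pos"][5],"gap",s["finger_gap"],"grip",s["grip_force"])
    print("turn units",round(-d/180,4),"then tool shift units",np.round(np.array([w[0]*np.cos(a)+w[1]*np.sin(a),w[0]*np.sin(a)-w[1]*np.cos(a),-w[2]])/.25,4))
E
python3 plan.py .616 -.245 .198 176.7 1
```

```text
clock 1.5 tcp [ 0.2185 -0.5319  0.1976] th 22.33 tilt [-0.e+00 -1.e-04 -1.e+00] j6 1.4312125076367157 gap 0.08531486253543843 grip 0.0
turn units -0.8576 then tool shift units [-1.5213e+00  1.2372e+00 -1.5000e-03]
```

Request:
{"method": "jog_arm", "body": {"increments": [[[0,0,0,0,0,-0.0451,80],[0,0,0,0,0,-0.0451,80],[0,0,0,0,0,-0.0451,80],[0,0,0,0,0,-0.0451,80],[0,0,0,0,0,-0.0451,80],[0,0,0,0,0,-0.0451,80],[0,0,0,0,0,-0.0451,80],[0,0,0,0,0,-0.0451,80],[0,0,0,0,0,-0.0451,80],[0,0,0,0,0,-0.0451,80],[0,0,0,0,0,-0.0451,80],[0,0,0,0,0,-0.0451,80],[0,0,0,0,0,-0.0451,80],[0,0,0,0,0,-0.0451,80],[0,0,0,0,0,-0.0451,80],[0,0,0,0,0,-0.0451,80],[0,0,0,0,0,-0.0451,80],[0,0,0,0,0,-0.0451,80],[0,0,0,0,0,-0.0451,80]]], "force": 20}}

```text
clock: 3.4
tcp_pos: [0.2185, -0.5319, 0.1976]
orientation: [0.0, 0.027, 1.0, -0.0]
wrist_force: [-0.2, -0.6, 0.1]
finger_gap: 0.0585
grip_force: 0.0
```

Request:
{"method": "jog_arm", "body": {"increments": [[[-0.1087,0.0884,0,0,0,0,80],[-0.1087,0.0884,0,0,0,0,80],[-0.1087,0.0884,0,0,0,0,80],[-0.1087,0.0884,0,0,0,0,80],[-0.1087,0.0884,0,0,0,0,80],[-0.1087,0.0884,0,0,0,0,80],[-0.1087,0.0884,0,0,0,0,80],[-0.1087,0.0884,0,0,0,0,80],[-0.1087,0.0884,0,0,0,0,80],[-0.1087,0.0884,0,0,0,0,80],[-0.1087,0.0884,0,0,0,0,80],[-0.1087,0.0884,0,0,0,0,80],[-0.1087,0.0884,0,0,0,0,80],[-0.1087,0.0884,0,0,0,0,80],[0,0,0,0,0,0,80]]]}}

```text
clock: 4.9
tcp_pos: [0.6197, -0.2428, 0.1968]
orientation: [0.0, 0.028, 1.0, 0.0]
wrist_force: [-0.3, -1.1, -1.3]
finger_gap: 0.0587
grip_force: 0.0
```

```bash
python3 plan.py .616 -.245 .044 176.7
```

```text
clock 4.9 tcp [ 0.6197 -0.2428  0.1968] th 176.84 tilt [ 8.e-04  8.e-04 -1.e+00] j6 -0.4394058355360621 gap 0.05865372454665919 grip 0.0
turn units 0.0008 then tool shift units [ 0.0141 -0.0095  0.6112]
```

Request:
{"method": "jog_arm", "body": {"increments": [[[0,0,0.0875,0,0,0,80],[0,0,0.0875,0,0,0,80],[0,0,0.0875,0,0,0,80],[0,0,0.0875,0,0,0,80],[0,0,0,0,0,0,80]]]}}

```text
clock: 5.4
tcp_pos: [0.614, -0.2451, 0.1065]
orientation: [-0.003, 0.03, 1.0, 0.001]
wrist_force: [0.3, 0.8, -0.1]
finger_gap: 0.0584
grip_force: 0.0
```

```bash
python3 plan.py .616 -.245 .044 176.7
```

```text
clock 5.4 tcp [ 0.614  -0.2451  0.1065] th 176.54 tilt [-0.0059  0.0028 -1.    ] j6 -0.4405838993590756 gap 0.05844097120743617 grip 0.0
turn units -0.0009 then tool shift units [-0.0081  0.001   0.2502]
```

Request:
{"method": "jog_arm", "body": {"increments": [[[0,0,0.053,0,0,0,80],[0,0,0.053,0,0,0,80],[0,0,0.053,0,0,0,80],[0,0,0.053,0,0,0,80],[0,0,0.053,0,0,0,80],[0,0,0,0,0,0,80],[0,0,0,0,0,0,80],[0,0,0,0,0,0,147],[0,0,0,0,0,0,147],[0,0,0,0,0,0,147],[0,0,0,0,0,0,147],[0,0,0,0,0,0,147],[0,0,0,0,0,0,147],[0,0,0,0,0,0,147]]], "force": 20}}

```text
clock: 6.8
tcp_pos: [0.6168, -0.2458, 0.0439]
orientation: [0.0, 0.03, 1.0, -0.0]
wrist_force: [0.2, -0.1, 0.3]
finger_gap: 0.0361
grip_force: 0.0
```

```bash
python3 plan.py .616 -.245 .044 176.7
```

```text
clock 6.8 tcp [ 0.6168 -0.2458  0.0439] th 176.58 tilt [ 0.e+00 -1.e-04 -1.e+00] j6 -0.4402494069506992 gap 0.03607758310923014 grip 0.0
turn units -0.0007 then tool shift units [ 0.0032  0.003  -0.0005]
```

```bash
python3 - <<'E'
from h import *
L=[]
for n in("top","scene"):
    c=cams.read_camera(n); u,v=np.round(proj(c,[.616,-.245,.05])).astype(int)
    L.append(cv2.convertScaleAbs(cv2.resize(c["pixels"][max(v-45,0):max(v-45,0)+90,u-45:u+45,::-1],(396,396),interpolation=cv2.INTER_CUBIC),alpha=1.8,beta=15))
cv2.imwrite("pics/g1.png",np.hstack(L))
E
```

```text
(no output)
```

View pics/g1.png

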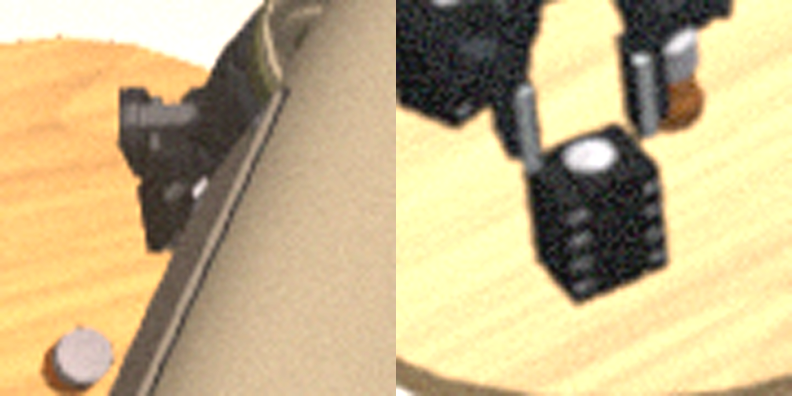

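```bash
python3 - <<'E'
from h import *
from plan import r,p
c=cams.read_camera("scene"); u,v=np.round(proj(c,[.616,-.245,.05])).astype(int)
o=np.array([u-45,max(v-45,0)]); cr=lambda w:np.round((proj(c,w)-o)*4.4+[396,0]).tolist()
for z in (.044,.055,.063,.075,.1):
    print(z,"tcp line",cr([p[0],p[1],z]),[cr(np.array([p[0],p[1],z])+r.apply([0,s*.018,0])) for s in(1,-1)])
for pix in((530,165),(648,135)):
    for z in(.045,.055,.07): print(pix,z,np.round(ray(c,(np.array(pix)-[396,0])/4.4+o,z),4))
print(env.get_state()["joint_pos"],p)
E
```

```text
0.044 tcp line [595.0, 213.0] [[640.0, 200.0], [548.0, 227.0]]
0.055 tcp line [592.0, 190.0] [[638.0, 177.0], [545.0, 203.0]]
0.063 tcp line [590.0, 173.0] [[636.0, 160.0], [543.0, 186.0]]
0.075 tcp line [587.0, 148.0] [[634.0, 135.0], [540.0, 161.0]]
0.1 tcp line [581.0, 93.0] [[628.0, 81.0], [533.0, 106.0]]
(530, 165) 0.045 [ 0.5779 -0.2571  0.045 ]
(530, 165) 0.055 [ 0.5907 -0.2607  0.055 ]
(530, 165) 0.07 [ 0.61  -0.266  0.07 ]
(648, 135) 0.045 [ 0.5822 -0.2104  0.045 ]
(648, 135) 0.055 [ 0.595  -0.2147  0.055 ]
(648, 135) 0.07 [ 0.6141 -0.221   0.07  ]
[-5.00008557e-01  5.60524147e-01  4.32959052e-02  1.05358154e+00
 -9.36575307e-05 -4.40229735e-01] [ 0.61675229 -0.24580798  0.0438675 ]
```

Request:
{"method": "jog_arm", "body": {"increments": [[[0,0,-0.08,0,0,0,147],[0,0,-0.08,0,0,0,147],[0,0,-0.08,0,0,0,147],[0,0,0,0,0,0,147],[0,0,0,0,0,0,147],[0,0,0,0,0,0,147]]]}}

```text
clock: 7.55
tcp_pos: [0.6161, -0.2454, 0.1026]
orientation: [-0.001, 0.03, 1.0, 0.0]
wrist_force: [0.5, 0.3, 0.2]
finger_gap: 0.0364
grip_force: 0.0
```

```bash
python3 - <<'E'
from h import *
from plan import r,p
c=cams.read_camera("scene"); print(p)
u,v=np.round(proj(c,p)).astype(int); o=np.array([u-60,v-60])
I=c["pixels"][v-60:v+50,u-60:u+60,::-1]; I=cv2.convertScaleAbs(cv2.resize(I,None,fx=5,fy=5,interpolation=cv2.INTER_CUBIC),alpha=1.8,beta=15)
for s in(-.018,0,.018):
    for z in (0,-.019): cv2.circle(I,tuple(int(k) for k in (proj(c,p+r.apply([0,s,z]))-o)*5),4,(0,0,255) if z==0 else (0,255,0),-1)
cv2.imwrite("pics/g2.png",I)
E
```

```text
[ 0.61605005 -0.24542339  0.10257425]
```

View pics/g2.png

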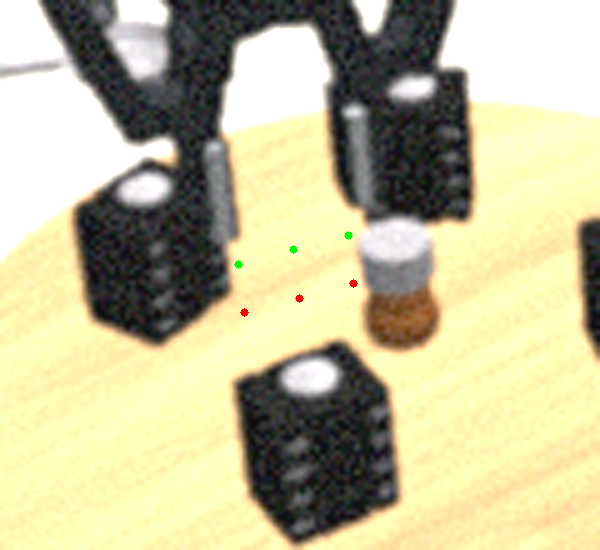

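The tips show about 28 mm higher than the reported TCP, at (230,240) and (365,208) against a projected (244,312) and (353,283). The fingers closed above the foot. I'll feel again lower down, still clear of the board.

Request:
{"method": "jog_arm", "body": {"increments": [[[0,0,0.0,0,0,0,80],[0,0,0,0,0,0,80],[0,0,0.053,0,0,0,80],[0,0,0.053,0,0,0,80],[0,0,0.053,0,0,0,80],[0,0,0.053,0,0,0,80],[0,0,0.053,0,0,0,80],[0,0,0.053,0,0,0,80],[0,0,0,0,0,0,80],[0,0,0,0,0,0,80],[0,0,0,0,0,0,147],[0,0,0,0,0,0,147],[0,0,0,0,0,0,147],[0,0,0,0,0,0,147],[0,0,0,0,0,0,147],[0,0,0,0,0,0,147]]]}}

```text
clock: 9.2
tcp_pos: [0.6179, -0.2462, 0.0261]
orientation: [0.001, 0.03, 1.0, -0.001]
wrist_force: [-0.1, 0.6, 5.9]
finger_gap: 0.0394
grip_force: 19.4
```

```bash
python3 plan.py .616 -.245 .044 176.7
```

```text
clock 9.2 tcp [ 0.6179 -0.2462  0.0261] th 176.59 tilt [ 0.0027 -0.0013 -1.    ] j6 -0.44026616376973454 gap 0.039416355819681496 grip 19.3904767389904
turn units -0.0006 then tool shift units [ 0.0078  0.0044 -0.0715]
```

Contact this time: 39.4 mm at 19.4 N, so B is hard. Next is A.

Request:
{"method": "jog_arm", "body": {"increments": [[[0,0,0,0,0,0,80],[0,0,0,0,0,0,80],[0,0,0,0,0,0,80],[0,0,-0.08,0,0,0,80],[0,0,-0.08,0,0,0,80],[0,0,-0.08,0,0,0,80],[0,0,-0.08,0,0,0,80],[0,0,-0.08,0,0,0,80],[0,0,0,0,0,0.0274,80],[0,0,0,0,0,0.0274,80],[0.0434,0.0999,0,0,0,0,80],[0.0434,0.0999,0,0,0,0,80],[0.0434,0.0999,0,0,0,0,80],[0.0434,0.0999,0,0,0,0,80],[0.0434,0.0999,0,0,0,0,80],[0,0,0,0,0,0,80],[0,0,0,0,0,0,80],[0,0,0,0,0,0,80]]]}}

```text
clock: 11.0
tcp_pos: [0.593, -0.1125, 0.1243]
orientation: [0.0, 0.116, 0.993, -0.0]
wrist_force: [0.5, 0.6, -0.5]
finger_gap: 0.0586
grip_force: 0.0
```

```bash
python3 plan.py .592 -.111 .02 166.7
```

```text
clock 11.0 tcp [ 0.593  -0.1125  0.1243] th 166.68 tilt [ 3.e-04 -5.e-04 -1.e+00] j6 -0.08783280619047164 gap 0.05860665203504191 grip 0.0
turn units -0.0001 then tool shift units [0.0052 0.0051 0.4172]
```

Request:
{"method": "jog_arm", "body": {"increments": [[[0.003,0.003,0.0696,0,0,0,80],[0,0,0.0696,0,0,0,80],[0,0,0.0696,0,0,0,80],[0,0,0.0696,0,0,0,80],[0,0,0.0696,0,0,0,80],[0,0,0.0696,0,0,0,80],[0,0,0,0,0,0,80],[0,0,0,0,0,0,80],[0,0,0,0,0,0,147],[0,0,0,0,0,0,147],[0,0,0,0,0,0,147],[0,0,0,0,0,0,147],[0,0,0,0,0,0,147]]]}}

```text
clock: 12.3
tcp_pos: [0.5935, -0.1112, 0.0215]
orientation: [0.002, 0.116, 0.993, -0.0]
wrist_force: [0.8, 0.1, 5.8]
finger_gap: 0.0363
grip_force: 6.0
```

A is soft (36.3 mm at 6 N). I'll squeeze it narrow, lift and turn.

Request:
{"method": "jog_arm", "body": {"increments": [[[0,0,0,0,0,0,165],[0,0,0,0,0,0,165],[0,0,0,0,0,0,165],[0,0,0,0,0,0,165],[0,0,-0.04,0,0,0,165],[0,0,-0.05,0,0,0,165],[0,0,-0.05,0,0,0,165],[0,0,-0.05,0,0,0,165],[0,0,-0.05,0,0,0,165],[0,0,0,0,0,-0.0433,165],[0,0,0,0,0,-0.0433,165],[0,0,0,0,0,-0.0433,165],[0,0,0,0,0,0,165],[0,0,0,0,0,0,165],[0,0,0,0,0,0,165]]]}}

```text
clock: 13.8
tcp_pos: [0.5921, -0.111, 0.0802]
orientation: [0.0, -0.087, 0.996, -0.0]
wrist_force: [-0.2, -0.8, -0.6]
finger_gap: 0.0302
grip_force: 10.3
```

```bash
python3 plan.py .5645 .1225 .08 190.1
```

```text
clock 13.8 tcp [ 0.5921 -0.111   0.0802] th -170.04 tilt [ 1.e-04 -2.e-04 -1.e+00] j6 -0.4922396134038818 gap 0.030247450233260736 grip 10.28383960199335
turn units -0.0008 then tool shift units [-5.490e-02  9.387e-01  6.000e-04]
```

Request:
{"method": "jog_arm", "body": {"increments": [[[-0.0055,0.0939,0,0,0,0,165],[-0.0055,0.0939,0,0,0,0,165],[-0.0055,0.0939,0,0,0,0,165],[-0.0055,0.0939,0,0,0,0,165],[-0.0055,0.0939,0,0,0,0,165],[-0.0055,0.0939,0,0,0,0,165],[-0.0055,0.0939,0,0,0,0,165],[-0.0055,0.0939,0,0,0,0,165],[-0.0055,0.0939,0,0,0,0,165],[-0.0055,0.0939,0,0,0,0,165],[0,0,0.05,0,0,0,165],[0,0,0.03,0,0,0,165],[0,0,0,0,0,0,165],[0,0,0,0,0,0,165],[0,0,0,0,0,0,165]]]}}

```text
clock: 15.3
tcp_pos: [0.5648, 0.1218, 0.06]
orientation: [0.0, -0.087, 0.996, -0.0]
wrist_force: [-0.5, -0.7, 0.3]
finger_gap: 0.0302
grip_force: 10.3
```

```bash
python3 plan.py .5645 .1225 .04 190.1; python3 - <<'E'
from h import *
L=[]
c0=cv2.imread("pics/top0.png")
cs=[cams.read_camera("top"),cams.read_camera("scene")]
for k,c in enumerate(cs):
    u,v=np.round(proj(c,[.5515,.186,.03])).astype(int); o=np.array([u-66,v-50])
    def draw(im):
        I=cv2.convertScaleAbs(cv2.resize(im[o[1]:o[1]+100,o[0]:o[0]+132],None,fx=3,fy=3,interpolation=cv2.INTER_CUBIC),alpha=2.2,beta=10)
        a=np.radians(10.1)
        for s in(-.065,.065):
            P=[]
            for x,y in((.021,.017),(.021,-.017),(-.021,-.017),(-.021,.017)):
                y+=s; P.append((proj(c,[.5515+x*np.cos(a)-y*np.sin(a),.186+x*np.sin(a)+y*np.cos(a),.026])-o)*3)
            cv2.polylines(I,[np.int32(P)],True,(0,255,0),1)
        return I
    L.append(np.hstack([draw(cv2.imread(f"pics/{['top','scene'][k]}0.png")),draw(c["pixels"][:,:,::-1])]))
cv2.imwrite("pics/i1.png",np.vstack(L))
E
```

```text
clock 15.3 tcp [0.5648 0.1218 0.06  ] th -169.99 tilt [ 2.e-04 -2.e-04 -1.e+00] j6 -0.10107161135324425 gap 0.030189775374486253 grip 10.28361684464926
turn units -0.0005 then tool shift units [0.0007 0.0028 0.0802]
```

View pics/i1.png

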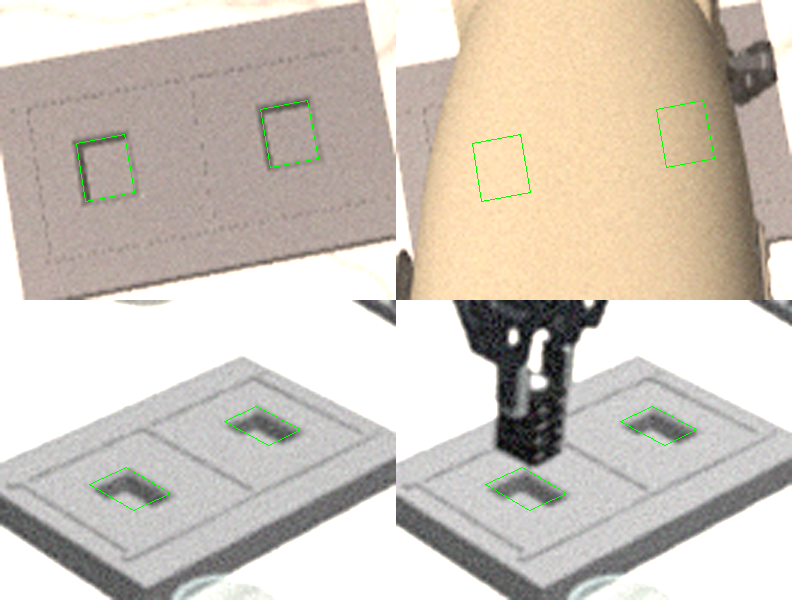

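The overlay fits both socket mouths in both views, and the squeezed foot hangs above socket_1 in the scene view, mouth at (527,489) in the crop. Lowering now.

Request:
{"method": "jog_arm", "body": {"increments": [[[0,0.001,0.02,0,0,0,165],[0,0.001,0.02,0,0,0,165],[0,0,0.02,0,0,0,165],[0,0,0.02,0,0,0,165],[0,0,0.02,0,0,0,165],[0,0,0.02,0,0,0,165],[0,0,0.012,0,0,0,165],[0,0,0.012,0,0,0,165],[0,0,0,0,0,0,165]]]}}

```text
clock: 16.3
tcp_pos: [0.5641, 0.1231, 0.0234]
orientation: [-0.0, -0.088, 0.996, -0.0]
wrist_force: [0.7, -0.3, -1.3]
finger_gap: 0.0301
grip_force: 10.3
```

Request:
{"method": "jog_arm", "body": {"increments": [[[0,0,0.012,0,0,0,165],[0,0,0.012,0,0,0,165],[0,0,0.012,0,0,0,165],[0,0,0.012,0,0,0,165],[0,0,0,0,0,0,165],[0,0,0,0,0,0,165]]]}}

```text
clock: 16.9
tcp_pos: [0.5643, 0.1231, 0.0118]
orientation: [-0.0, -0.088, 0.996, -0.0]
wrist_force: [-0.4, 0.1, -0.1]
finger_gap: 0.0303
grip_force: 9.9
```

Request:
{"method": "jog_arm", "body": {"increments": [[[0,0,0.006,0,0,0,165],[0,0,0.006,0,0,0,165],[0,0,0,0,0,0,165]]]}}

```text
clock: 17.2
tcp_pos: [0.5654, 0.1233, 0.0105]
orientation: [0.001, -0.088, 0.996, -0.0]
wrist_force: [-2.7, -0.6, 9.3]
finger_gap: 0.0305
grip_force: 9.8
```

Firmly on the socket floor (9 N). Releasing, lifting, then on to C.

Request:
{"method": "jog_arm", "body": {"increments": [[[0,0,-0.006,0,0,0,120],[0,0,0,0,0,0,80],[0,0,0,0,0,0,80],[0,0,0,0,0,0,80],[0,0,0,0,0,0,80],[0,0,-0.06,0,0,0,80],[0,0,-0.08,0,0,0,80],[0,0,-0.08,0,0,0,80],[0,0,-0.08,0,0,0,80],[0,0,-0.08,0,0,0,80],[0,0,-0.04,0,0,0,80],[0,0,0,0,0,0.0432,80],[0,0,0,0,0,0.0432,80],[0,0,0,0,0,0.0432,80],[0,0,0,0,0,0.0432,80],[0,0,0,0,0,0,80],[0,0,0,0,0,0,80]]]}}

```text
clock: 18.9
tcp_pos: [0.5642, 0.1231, 0.115]
orientation: [-0.0, 0.181, 0.984, -0.0]
wrist_force: [0.4, 1.0, 0.2]
finger_gap: 0.0588
grip_force: 0.0
```

```bash
python3 plan.py .464 -.1475 .02 159.1; python3 plan.py .483 -.256 .02 209.2|tail -1
```

```text
clock 18.9 tcp [0.5642 0.1231 0.115 ] th 159.17 tilt [-6.e-04 -2.e-04 -1.e+00] j6 0.4394440846026667 gap 0.05884680199739606 grip 0.0
turn units 0.0004 then tool shift units [-0.0117 -1.1541  0.3799]
turn units -0.278 then tool shift units [ 1.0233 -1.1652  0.3799]
```

Request:
{"method": "jog_arm", "body": {"increments": [[[-0.001,-0.0962,0,0,0,0,80],[-0.001,-0.0962,0,0,0,0,80],[-0.001,-0.0962,0,0,0,0,80],[-0.001,-0.0962,0,0,0,0,80],[-0.001,-0.0962,0,0,0,0,80],[-0.001,-0.0962,0,0,0,0,80],[-0.001,-0.0962,0,0,0,0,80],[-0.001,-0.0962,0,0,0,0,80],[-0.001,-0.0962,0,0,0,0,80],[-0.001,-0.0962,0,0,0,0,80],[-0.001,-0.0962,0,0,0,0,80],[-0.001,-0.0962,0,0,0,0,80],[0,0,0,0,0,0,80],[0,0,0,0,0,0,80],[0,0,0,0,0,0,80]]]}}

```text
clock: 20.4
tcp_pos: [0.4639, -0.1467, 0.1154]
orientation: [-0.0, 0.182, 0.983, 0.0]
wrist_force: [0.6, -0.0, -0.3]
finger_gap: 0.0584
grip_force: 0.0
```

```bash
python3 plan.py .464 -.1475 .02 159.1; python3 - <<'E'
from fit import *
c=cams.read_camera("scene"); x,y=.563,.122; K=4
u,v=np.round(proj(c,[x,y,.034])).astype(int); u0,v0=u-22,v-22
P=c["pixels"][v0:v0+44,u0:u0+44]; print("arm free?",P.max(2).mean())
m=(cv2.GaussianBlur(cv2.resize(P,None,fx=K,fy=K,interpolation=cv2.INTER_CUBIC).max(2),(0,0),2)<60).astype(np.uint8)
m=cv2.morphologyEx(m,cv2.MORPH_CLOSE,np.ones((15,15)))
cn=max(cv2.findContours(m,0,1)[0],key=cv2.contourArea); m[:]=0; cv2.drawContours(m,[cn],-1,1,-1)
for zt in(.056,.06,.064,.070): print(zt,fit([(c,m,(u0-.375,v0-.375))],x,y,[np.radians(10)],.036,.034,.026,zt))
E
```

```text
clock 20.4 tcp [ 0.4639 -0.1467  0.1154] th 159.07 tilt [-0.e+00  4.e-04 -1.e+00] j6 -0.10648171885246753 gap 0.058449751384789604 grip 0.0
turn units -0.0001 then tool shift units [-0.0016 -0.0028  0.3815]
arm free? 72.2784090909091
0.056 [(np.float64(0.1944), [0.5667, 0.1186], np.float64(30.3))]
0.06 [(np.float64(0.1778), [0.5673, 0.1193], np.float64(10.1))]
0.064 [(np.float64(0.2117), [0.57, 0.118], np.float64(9.3))]
0.07 [(np.float64(0.3124), [0.5737, 0.1137], np.float64(32.1))]
```

Foot A fits best with its top at z = 60 mm, so it's fully home. Feeling C.

Request:
{"method": "jog_arm", "body": {"increments": [[[0,-0.002,0.0635,0,0,0,80],[0,0,0.0635,0,0,0,80],[0,0,0.0635,0,0,0,80],[0,0,0.0635,0,0,0,80],[0,0,0.0635,0,0,0,80],[0,0,0.0635,0,0,0,80],[0,0,0,0,0,0,80],[0,0,0,0,0,0,80],[0,0,0,0,0,0,147],[0,0,0,0,0,0,147],[0,0,0,0,0,0,147],[0,0,0,0,0,0,147],[0,0,0,0,0,0,147]]]}}

```text
clock: 21.75
tcp_pos: [0.4645, -0.148, 0.0214]
orientation: [0.001, 0.182, 0.983, -0.0]
wrist_force: [-0.6, 0.2, 6.5]
finger_gap: 0.0363
grip_force: 5.4
```

C is soft too (36.3 mm at 5.4 N). Squeezing and carrying it to socket_2.

Request:
{"method": "jog_arm", "body": {"increments": [[[0,0,0,0,0,0,165],[0,0,0,0,0,0,165],[0,0,0,0,0,0,165],[0,0,0,0,0,0,165],[0,0,-0.04,0,0,0,165],[0,0,-0.06,0,0,0,165],[0,0,-0.06,0,0,0,165],[0,0,-0.06,0,0,0,165],[0,0,-0.06,0,0,0,165],[0,0,0,0,0,-0.043,165],[0,0,0,0,0,-0.043,165],[0,0,0,0,0,-0.043,165],[0,0,0,0,0,-0.043,165],[0,0,0,0,0,0,165],[0,0,0,0,0,0,165],[0,0,0,0,0,0,165]]]}}

```text
clock: 23.35
tcp_pos: [0.4635, -0.1479, 0.0903]
orientation: [0.0, -0.086, 0.996, -0.0]
wrist_force: [0.6, 0.7, -1.0]
finger_gap: 0.0307
grip_force: 9.6
```

```bash
python3 plan.py .541 .2505 .09 190.1
```

```text
clock 23.35 tcp [ 0.4635 -0.1479  0.0903] th -170.18 tilt [ 0.e+00 -2.e-04 -1.e+00] j6 -0.6452898408633536 gap 0.030710658648260343 grip 9.627010524272919
turn units -0.0016 then tool shift units [-5.8460e-01  1.5145e+00  1.4000e-03]
```

Request:
{"method": "jog_arm", "body": {"increments": [[[0,0,0,0,0,-0.0016,165],[-0.0365,0.0947,0,0,0,0,165],[-0.0365,0.0947,0,0,0,0,165],[-0.0365,0.0947,0,0,0,0,165],[-0.0365,0.0947,0,0,0,0,165],[-0.0365,0.0947,0,0,0,0,165],[-0.0365,0.0947,0,0,0,0,165],[-0.0365,0.0947,0,0,0,0,165],[-0.0365,0.0947,0,0,0,0,165],[-0.0365,0.0947,0,0,0,0,165],[-0.0365,0.0947,0,0,0,0,165],[-0.0365,0.0947,0,0,0,0,165],[-0.0365,0.0947,0,0,0,0,165],[-0.0365,0.0947,0,0,0,0,165],[-0.0365,0.0947,0,0,0,0,165],[-0.0365,0.0947,0,0,0,0,165],[-0.0365,0.0947,0,0,0,0,165],[0,0,0,0,0,0,165],[0,0,0,0,0,0,165],[0,0,0,0,0,0,165]]]}}

```text
clock: 25.35
tcp_pos: [0.5396, 0.2502, 0.09]
orientation: [-0.0, -0.089, 0.996, -0.0]
wrist_force: [0.5, -0.5, -1.1]
finger_gap: 0.0302
grip_force: 9.6
```

Request:
{"method": "jog_arm", "body": {"increments": [[[0,0,0.05,0,0,0,165],[0,0,0.05,0,0,0,165],[0,0,0.04,0,0,0,165],[0,0,0,0,0,0,165],[0,0,0,0,0,0,165],[0,0,0,0,0,0,165]]]}}

```text
clock: 25.95
tcp_pos: [0.5402, 0.2509, 0.0555]
orientation: [0.0, -0.089, 0.996, 0.0]
wrist_force: [0.7, -0.3, -1.7]
finger_gap: 0.0302
grip_force: 9.6
```

```bash
python3 plan.py .541 .2505 .024 190.1
```

```text
clock 25.95 tcp [0.5402 0.2509 0.0555] th -169.77 tilt [ 5.e-04  1.e-04 -1.e+00] j6 0.1215804533441288 gap 0.030223459641476904 grip 9.61302325129509
turn units 0.0007 then tool shift units [-0.0027 -0.0022  0.1258]
```

Request:
{"method": "jog_arm", "body": {"increments": [[[-0.002,-0.001,0.02,0,0,0,165],[0,0,0.02,0,0,0,165],[0,0,0.02,0,0,0,165],[0,0,0.02,0,0,0,165],[0,0,0.02,0,0,0,165],[0,0,0.013,0,0,0,165],[0,0,0.013,0,0,0,165],[0,0,0,0,0,0,165]]]}}

```text
clock: 26.75
tcp_pos: [0.5401, 0.2506, 0.0231]
orientation: [-0.0, -0.089, 0.996, -0.0]
wrist_force: [-0.3, -0.2, -0.7]
finger_gap: 0.0303
grip_force: 9.6
```

Request:
{"method": "jog_arm", "body": {"increments": [[[0,0,0.012,0,0,0,165],[0,0,0.012,0,0,0,165],[0,0,0.012,0,0,0,165],[0,0,0.012,0,0,0,165],[0,0,0,0,0,0,165],[0,0,0,0,0,0,165]]]}}

```text
clock: 27.35
tcp_pos: [0.5404, 0.2507, 0.0116]
orientation: [-0.0, -0.089, 0.996, -0.0]
wrist_force: [-0.8, -0.5, -0.5]
finger_gap: 0.0304
grip_force: 9.6
```

Request:
{"method": "jog_arm", "body": {"increments": [[[0,0,0.006,0,0,0,165],[0,0,0.006,0,0,0,165],[0,0,0,0,0,0,165]]]}}

```text
clock: 27.65
tcp_pos: [0.5413, 0.251, 0.0105]
orientation: [0.001, -0.089, 0.996, 0.0]
wrist_force: [-2.5, -0.8, 9.6]
finger_gap: 0.0301
grip_force: 9.8
```

Request:
{"method": "jog_arm", "body": {"increments": [[[0,0,-0.006,0,0,0,120],[0,0,0,0,0,0,80],[0,0,0,0,0,0,80],[0,0,0,0,0,0,80],[0,0,0,0,0,0,80],[0,0,-0.06,0,0,0,80],[0,0,-0.1,0,0,0,80],[0,0,-0.1,0,0,0,80],[0,0,-0.1,0,0,0,80],[0,0,-0.1,0,0,0,80],[0,0,-0.1,0,0,0,80],[0,0,-0.1,0,0,0,80],[0,0,0,0,0,0,80],[0,0,0,0,0,0,80],[0,0,0,0,0,0,80]]]}}

```text
clock: 29.15
tcp_pos: [0.5397, 0.2505, 0.1738]
orientation: [-0.001, -0.089, 0.996, -0.0]
wrist_force: [0.5, 0.8, -0.3]
finger_gap: 0.0587
grip_force: 0.0
```

```bash
python3 - <<'E'
from h import *
c=cams.read_camera("scene")
cv2.imwrite("pics/end.png",cv2.convertScaleAbs(cv2.resize(c["pixels"][160:400,110:470,::-1],None,fx=2.2,fy=2.2,interpolation=cv2.INTER_CUBIC),alpha=1.7,beta=10))
E
```

```text
(no output)
```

View pics/end.png

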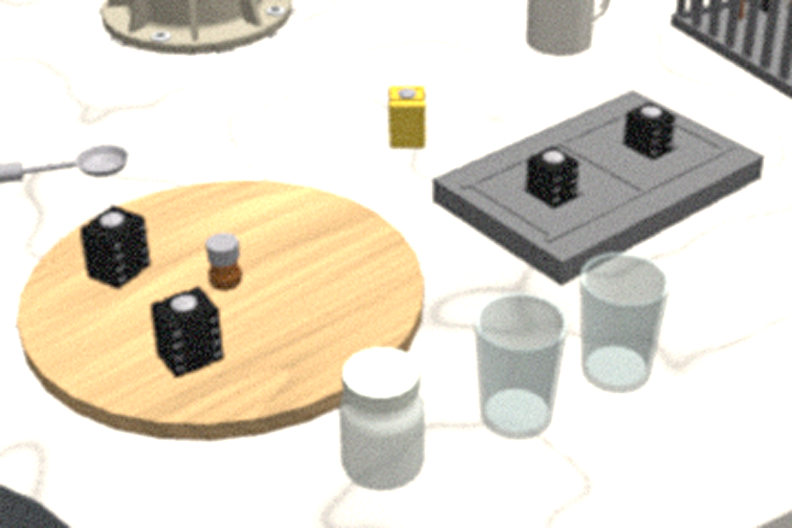

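The picture shows two feet seated upright in the sockets at (553,175) and (650,130). The other two stand on the board at (115,245) and (187,330), and everything else is undisturbed.

```bash
python3 -c "
from workcell import ticket; print(ticket.hand_in())"
```

```text
the job is handed in; nothing more can be done
None
```

The two soft feet are pushed fully home and upright in the two sockets. The other two are on the board: one felt hard, and the other I left unsqueezed because two soft ones were already found. Nothing else was moved, and the job is handed in at about 29 s; no verdict came back.

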